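# Run the cast slide home on the pin-drill unit and lock it

## Robot

A 6-joint arm with a two-finger parallel gripper is mounted at the origin on the work surface. World frame = base frame: x ahead of the robot, y to its left, z up, the work surface at z = 0. Lengths are in m, angles in rad, forces in N, time in s.
With the tool pointing down it reaches from about 0.35 to 0.975 m from the base axis. Payload 4.9 kg.
Tool frame: the origin (TCP) lies at the very end of the fingers, on their centre line; the grasp point (between the pads) lies 19 mm behind it; z points along the fingers, y is the line along which they close (so a half turn about z gives the same grasp; the last joint's range is limited). The gripper opens to 85 mm and grips with 20 to 120 N. Pads are 22 mm wide; open, the fingers measure 114 mm over their backs; the gripper's body (76 mm by 85 mm) begins 54 mm behind the grasp point. The pads swing forward as they close: fully open they stand 13 mm farther back than shut.
Start: joints at [1.206, 0.053, 1.613, -0, 1.476, -0.119], TCP at [0.152, 0.606, 0.231] pointing down, gripper open.
Joint ranges: [-3.01, 3.01], [-1.01, 2.22], [0.06, 2.58], [-1.02, 4.17], [0.09, 2.62], [-3.14, 3.14]. Speed limits (rad/s): [2.57, 2.57, 3.14, 3.14, 3.14, 3.14].

## Interface

Orientations are given as a unit quaternion [w, x, y, z].
In Python, from plant import manip gives the robot as it stands.
- The arm moves only by the shell command python3 -m pendant 'ROWS'. ROWS is JSON, a list of rows, each a list of 3 entries, a list of its own where there are three numbers: the opening, from 0 (shut) to 1 (fully open), then the shift along the tool's x, y, z in units of 12 cm (1.0 is 12 cm), then the turn about the tool's z in units of pi rad (1.0 is pi rad). In form: [[gripper, [dx, dy, dz], roll], ...]. A call has 1 to 10 rows; each row is the pose to reach, as a shift and turn from the pose commanded when the call began, along the tool's axes at that moment, turning the shorter way round; what a row does not reach only later rows make up. A row lasts 1/10 s, in which the tool goes at most 50 mm and 8.59 degrees, less where a joint would pass 70% of its speed; a pose out of reach is approached as far as the arm can. A call with a number of a shift or a turn outside -1 to 1 is refused whole. A call with a gripper value outside its range is refused whole. The fingers move at their own pace and stop on an object; the grip force is fixed at half the most. Time passes only in rows, so rows that repeat a pose let the fingers close. It gives the time, the measured TCP pose, the force, the opening and the grip force at its end, in the units of the state.
- manip.state(): the state, without advancing time (a new reading comes with each control period).
- manip.grab_frame(name): name is "scene" or "top"; returns a dict with "img" (384x512x3 uint8, red, green, blue), "fx", "fy", "cx", "cy" (pixels), "eye" and "rotation" of the camera in the world. Camera axes: x right, y down, z forward; pixel columns grow to the right and rows downward; lengths in m; the calibration is good to about 2 mm. A picture is of the moment at which its call begins. There is no depth.
- manip.job_done(): hands the job in; it is judged then, once.
The state is a dict: "time": time; "joint_pos": joint angles; "joint_vel": joint speeds; "joint_efforts": joint torques, N m; "tool_pos": TCP position; "tool_rot": TCP orientation; "contact_force": force on the tool from outside, world axes, zero at the start; "ft_torque": the same for the moment, N m; "gripper_width": opening from 0.0 (shut) to 1.0 (fully open); "grasp_force": force on a finger pad.
Only numpy, scipy, OpenCV 4.12 (cv2) and the standard library are available. Lean on these libraries where they do the work, as an engineer would, in place of code of your own. Each camera call takes 0.05 s, during which the arm holds its last target. There are 200 camera calls.

## Task

On the white pin-drill unit, move the slide that carries the clamped yellow dental cast along its rails, towards the end with the pointer column, until it is fully home against its hidden end stop (a spring click part way is not the stop), without ramming it. Then press the red lock knob all the way down, so that the slide is locked there, and let go. Leave the things around the unit where they stand.

Things in the scene. Friction and masses are not known exactly. Their poses are not given: they have to be found in the camera images.
- unit: pin-drill unit, fixed to the bench: white base 180 (x) x 400 (y) x 30 mm high, rails and covers up to 43 mm; origin under the base's centre. Its +y axis is the way the slide must go. A column (18 mm thick, 160 mm high) stands just off the base at x +115, y +150 mm, with a pointer at x +95, y +90 mm, 118 mm up
- cast_slide: aluminium slide plate 170 (x) x 150 (y) x 12 mm, top 55 mm above the bench, on the unit's rails. Origin at bench height below the plate's centre; axes parallel to the unit's. Starts with its origin at y -75 to -45 mm in the unit's frame. Slides along y with about 2.5 N of friction, stays where it is left
- rail_mid (a point): point on the unit's axis at its middle, 43 mm up, where the slide's travel is told from. A hidden end stop, never in the same place, halts the slide's origin somewhere between y +10 and +50 mm from here. Between y -40 and -2 mm a spring click takes 6 N in all, for a moment up to 12 N, then gives way; the stop does not. Keep the push on the stop under 25 N (60 N counts as ramming)
- cast_top (a point): middle of the yellow dental cast (75 x 85 mm) clamped on the slide at its x +38 mm between two dark blocks; this point lies at its greatest height, about 95 mm above the bench
- slide_grip (a point): middle of the top edge of the blue grip, an upright fin fixed on the slide: 60 mm long (slide's x), 16 mm thick (slide's y), 50 mm high from the plate (55 mm) to 105 mm above the bench; at x -55, y -35 mm on the slide. Free on both flat sides to be pinched from above
- knob_top (a point): centre of the top of the red lock knob, 32 mm across, 91 mm above the bench when up, at x -55, y +45 mm on the slide (80 mm ahead of the grip)
- lock_knob (a joint): how far the knob is pressed down, m: 0 up, 0.012 fully down. It needs about 5 to 6 N and stays where it is left. It can go fully down only while the slide is within about 2.5 mm of its end stop: elsewhere its pin lands on a plate after about 3 mm and goes no farther; down, its pin locks the slide
- bur_dome: bystander: white plastic dome 96 mm wide, 46 mm high, stuck full of burs (75 mm over all), on the far side of the unit; origin under its centre
- wax_jar: bystander: white jar with yellow cap, 44 mm across, 55 mm high, near the robot's side of the unit; origin under its centre
- carver: bystander: white wax carver 150 mm long, 12 mm thick, lying on the robot's side of the unit; origin under its middle, x along it
- spare_cast: bystander: loose yellow cast 75 x 85 x 38 mm on a glass slab (right); origin under its centre
- dropper: bystander: black dropper bottle with red cap, 36 mm across, 85 mm high, on the glass slab; origin under its centre
- articulator: bystander: dark steel and brass articulator 100 x 90 x 107 mm (left); origin under its centre
- die_tray: bystander: green open tray 140 x 100 x 30 mm (left); origin under its centre

How it is judged:
By the outcome, as a careful person would: the job done as asked, in the order asked, and still so for the second after the job is handed in, with the robot touching nothing.
It also fails if it takes over 48 s, if anything falls off the work surface, if the arm or the gripper's body presses on something with over 40 N, if the wrist force passes 120 N, or if a joint passes its speed limit or range.

## Working session

There is one attempt and no reset: what is moved stays moved. The work goes in short steps, Python scripts to look and compute and a shell command to move; the robot and the scene stay as the last step left them, time stands still between calls to the robot, and variables do not carry over. Pictures are saved under pics/ and viewed, at most 10 in all, crops included, and the job is handed in when it is done.

```bash
mkdir -p pics; ls
python3 - <<'E'
from plant import manip
import cv2
s=manip.state();print(s)
for n in("scene","top"):
    f=manip.grab_frame(n);cv2.imwrite(f"pics/{n}0.png",f["img"][:,:,::-1])
    print({k:v for k,v in f.items() if k!="img"})
E
```

```text
pics
{'time': 0.0, 'joint_pos': array([ 1.20598004e+00,  5.34084981e-02,  1.61430625e+00, -3.28023958e-05,
        1.47600627e+00, -1.19020288e-01]), 'joint_vel': array([ 9.44322975e-04,  7.14934284e-05, -1.26978531e-03,  1.80831126e-03,
        4.96915455e-04,  1.07970962e-03]), 'joint_efforts': array([ 8.87588158e-05, -3.93692207e+01, -3.70173597e+01, -1.87612051e-05,
        7.03830548e-03,  5.71309187e-06]), 'tool_pos': array([0.15187418, 0.60561555, 0.23002369]), 'tool_rot': array([-2.39090119e-04,  1.22587234e-01,  9.92457171e-01, -1.03710165e-03]), 'contact_force': array([-0.56600592, -0.30764121, -0.64928177]), 'ft_torque': array([-0.01659   , -0.00606815, -0.01260534]), 'grasp_force': 0.0, 'gripper_width': 0.9991827472939039}
{'fx': 387.47216839360055, 'fy': 387.47216839360055, 'cx': 254.68459697056747, 'cy': 195.1733760986646, 'eye': array([ 1.32549171, -0.26894921,  0.72817972]), 'rotation': array([-0.34629808,  0.7289392 ,  0.53319647, -0.25382434])}
{'fx': 401.19968499420077, 'fy': 401.19968499420077, 'cx': 259.08292539180246, 'cy': 196.08268199540308, 'eye': array([ 4.08834835e-01, -5.90335185e-04,  1.29736352e+00]), 'rotation': array([-0.0529893 ,  0.70896208, -0.70137577,  0.05135109])}
```

View pics/scene0.png

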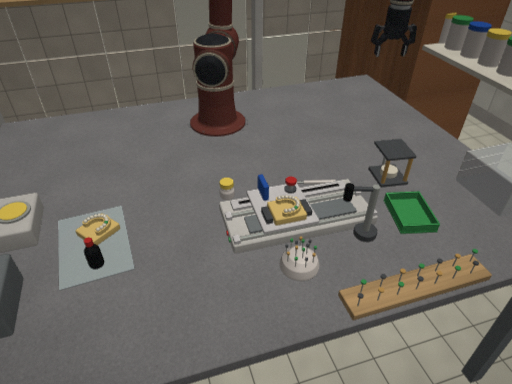

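View pics/top0.png

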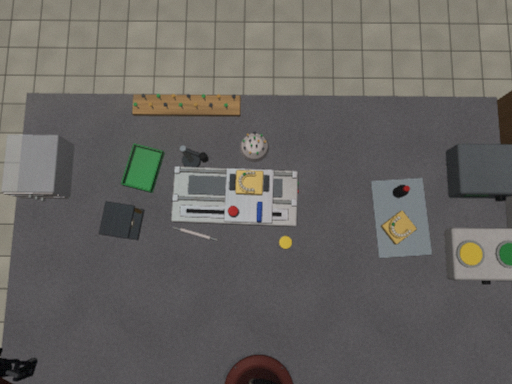

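The scene view shows the blue grip near (263,187), the knob (291,183) and the column (370,215). In the top view the grip is at (260,212), the knob at (233,211), and the column at (195,157), so unit +y points left in the image, roughly world +y.

```bash
cat > h.py <<'E'
from plant import manip
import cv2, numpy as np
from scipy.spatial.transform import Rotation as R
def rot(q): return R.from_quat(np.roll(q,-1)).as_matrix()
def ray(f,p):
    d=rot(f["rotation"])@np.array([(p[0]-f["cx"])/f["fx"],(p[1]-f["cy"])/f["fy"],1]); return f["eye"],d/np.linalg.norm(d)
def plane(f,p,z):
    e,d=ray(f,p); return e+d*(z-e[2])/d[2]
def tri(r1,r2):
    (a,u),(b,v)=r1,r2; s=np.linalg.lstsq(np.c_[u,-v],b-a,rcond=None)[0]
    p,q=a+u*s[0],b+v*s[1]; return (p+q)/2,np.linalg.norm(p-q)
def mask(f,col,box):
    h=cv2.cvtColor(f["img"],cv2.COLOR_RGB2HSV); H,S,V=cv2.split(h)
    m={"blue":(abs(H.astype(int)-115)<15)&(S>120)&(V>50),"red":((H<8)|(H>172))&(S>130)&(V>60)}[col].astype(np.uint8)*255
    k=np.zeros_like(m);x0,y0,x1,y1=box;k[y0:y1,x0:x1]=m[y0:y1,x0:x1]; return k
E
python3 - <<'E'
from h import *
S=manip.grab_frame("scene");T=manip.grab_frame("top")
for n,f,b in(("scene",S,(225,150,330,215)),("top",T,(200,190,285,230))):
    for c in("blue","red"):
        m=mask(f,c,b);k,l,st,ce=cv2.connectedComponentsWithStats(m);i=1+np.argmax(st[1:,4])
        cn=(l==i).astype(np.uint8); pts=cv2.findNonZero(cn)
        print(n,c,st[i],ce[i],cv2.minAreaRect(pts))
a=cv2.resize(S["img"][150:245,210:390],None,fx=4,fy=4,interpolation=2)
b=cv2.resize(T["img"][130:240,160:310],None,fx=4.8,fy=4.8,interpolation=2)[:,:720]
cv2.imwrite("pics/a1.png",a[:,:,::-1]);cv2.imwrite("pics/b1.png",b[:,:,::-1])
E
```

```text
scene blue [258 174  11  26 191] [262.86387435 186.42931937] ((263.0171203613281, 186.53768920898438), (25.159217834472656, 9.517467498779297), 65.55604553222656)
scene red [286 177  11   9  80] [290.7625 180.675 ] ((291.0, 181.0), (8.0, 10.0), 90.0)
top blue [257 202   5  20  83] [258.87951807 211.24096386] ((259.0, 211.5), (19.0, 4.0), 90.0)
top red [228 206  10  10  74] [232.7027027  210.72972973] ((232.75001525878906, 210.75001525878906), (9.192388534545898, 8.485280990600586), 45.0)
```

View pics/a1.png

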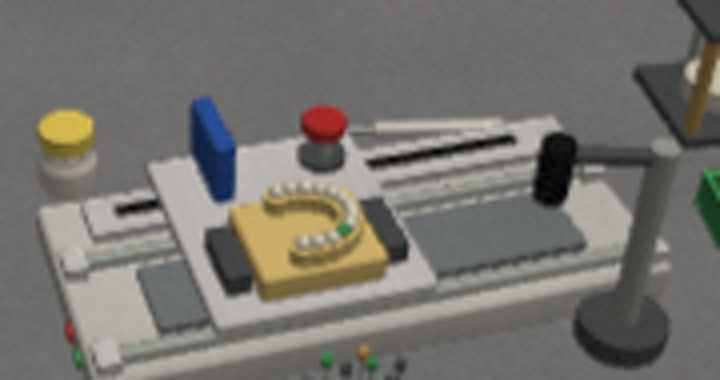

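View pics/b1.png

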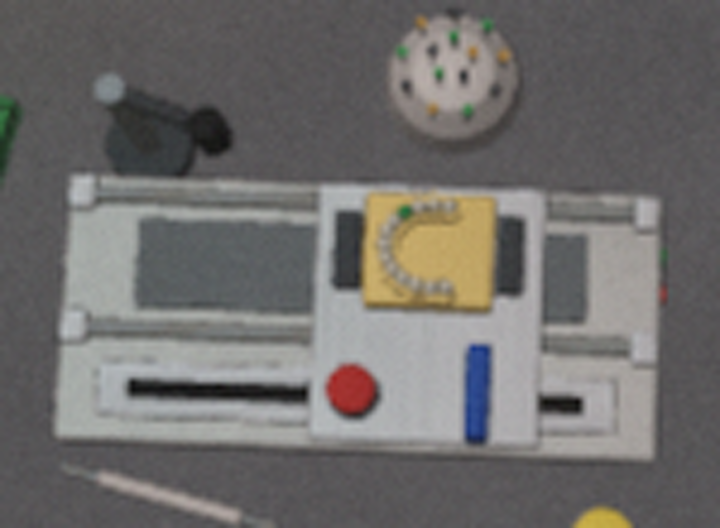

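The crops show the fin's top edge middle at scene ≈(263.9,180.6), the knob top at scene ≈(291,179.5), and the base's near top edge running between top-crop (55,437) and (655,458).

Run:
```python
from h import *
S=manip.grab_frame("scene");T=manip.grab_frame("top")
g,e1=tri(ray(S,(263.9,180.6)),ray(T,(258.9,211.3)));k,e2=tri(ray(S,(291,179.3)),ray(T,(232.7,210.7)))
print("grip",g,e1,"knob",k,e2, "d",k-g)
c=lambda x,y:(160+x/4.8-.4,130+y/4.8-.4)
P=[plane(T,c(*p),z) for p,z in(((55,437),.03),((655,458),.03),((660,198),.03),((66,178),.03),((310,438),.055),((540,445),.055))]
for p in P: print(p.round(4))
yaw=lambda a,b:np.degrees(np.arctan2(-(a-b)[0],(a-b)[1]))
print("yaw",yaw(P[0],P[1]),yaw(P[3],P[2]),yaw(P[4],P[5]),yaw(k,g),"planes",plane(T,(258.9,211.3),.105),plane(T,(232.7,210.7),.091))
s=manip.state();M=rot(s["tool_rot"]);print(M.round(3)); print("tool y yaw",np.degrees(np.arctan2(-M[0,1],M[1,1])))
print("shift to grip",M.T@(g-s["tool_pos"])/.12)
```

```text
grip [0.5408827  0.00431492 0.10245898] 0.0023336003089418546 knob [0.54299607 0.08298783 0.09045783] 0.0009934144947483807 d [ 0.00211337  0.0786729  -0.01200116]
[0.5158 0.2812 0.03  ]
[ 0.5062 -0.1144  0.03  ]
[ 0.6809 -0.1183  0.03  ]
[0.6904 0.2813 0.03  ]
[0.5148 0.1107 0.055 ]
[ 0.5119 -0.0379  0.055 ]
yaw -1.3900787045686867 -1.3650102456083193 -1.1301505237326426 -1.5387521368250632 planes [0.54024334 0.00319593 0.105     ] [0.54276223 0.08248233 0.091     ]
[[-0.97   0.243 -0.   ]
 [ 0.243  0.97  -0.001]
 [ 0.    -0.001 -1.   ]]
tool y yaw -14.084588008293265
shift to grip [-4.36348412 -4.07419845  1.07259753]
```

```bash
M='[[1,[-0.87,-0.82,0],0],[1,[-0.87,-0.82,0],0],[1,[-0.87,-0.82,0],0],[1,[-0.87,-0.82,0],0]]'
python3 -m pendant '[[1,[-0.87,-0.82,0],0],[1,[-0.87,-0.82,0],0],[1,[-0.87,-0.82,0],0],[1,[-0.87,-0.82,0],0]]'
python3 -m pendant '[[1,[-0.87,-0.82,0],0],[1,[-0.87,-0.82,0],0],[1,[-0.87,-0.82,0],0],[1,[-0.87,-0.82,0],0]]'
python3 -m pendant '[[1,[-0.87,-0.82,0],0],[1,[-0.87,-0.82,0],0],[1,[-0.87,-0.82,0],0],[1,[-0.87,-0.82,0],0]]'
python3 -m pendant '[[1,[-0.87,-0.82,0],0],[1,[-0.87,-0.82,0],0],[1,[-0.87,-0.82,0],0],[1,[-0.87,-0.82,0],0]]'
python3 -m pendant '[[0.6,[-0.87,-0.79,0],-0.07],[0.6,[-0.87,-0.79,0],-0.07],[0.6,[-0.87,-0.79,0],-0.07],[0.6,[-0.87,-0.79,0],-0.07],[0.6,[-0.87,-0.79,0],-0.07],[0.6,[-0.87,-0.79,0],-0.07]]'
cat >> h.py <<'E'
def rep(target=None):
    s=manip.state();M=rot(s["tool_rot"]);u=np.array([.0244,.9997,0])
    print("t",s["time"],"p",s["tool_pos"].round(4),"yaw",np.degrees(np.arctan2(-M[0,1],M[1,1])).round(2),"z",M[:,2].round(4),"F",s["contact_force"].round(1),"Fu",(s["contact_force"]@u).round(1),"w",round(float(s["gripper_width"]),3),"g",s["grasp_force"])
    if target is not None: print("shift units",(M.T@(np.array(target)-s["tool_pos"])/.12).round(4))
E
python3 -c "
from h import *
rep([.5405,.0038,.075])"
```

```text
time: 0.7
tool_pos: [0.2314, 0.4822, 0.2311]
tool_rot: [0.0, 0.125, 0.992, -0.001]
contact_force: [-0.2, 0.5, -0.2]
gripper_width: 0.996
grasp_force: 0.0
time: 1.1
tool_pos: [0.3087, 0.3619, 0.2315]
tool_rot: [0.001, 0.125, 0.992, -0.0]
contact_force: [0.0, 0.5, -0.5]
gripper_width: 1.0
grasp_force: 0.0
time: 1.5
tool_pos: [0.386, 0.2413, 0.2316]
tool_rot: [0.001, 0.125, 0.992, -0.0]
contact_force: [-0.5, 0.8, 0.1]
gripper_width: 0.998
grasp_force: 0.0
time: 1.9
tool_pos: [0.4632, 0.1209, 0.2315]
tool_rot: [0.0, 0.125, 0.992, -0.0]
contact_force: [-0.4, -0.2, -0.7]
gripper_width: 1.001
grasp_force: 0.0
time: 2.5
tool_pos: [0.5392, 0.0075, 0.2311]
tool_rot: [-0.0, 0.012, 1.0, 0.0]
contact_force: [0.2, -0.7, -0.1]
gripper_width: 0.6
grasp_force: 0.0
t 2.5 p [0.5392 0.0075 0.2311] yaw -1.36 z [-5.e-04  9.e-04 -1.e+00] F [ 0.2 -0.7 -0.1] Fu -0.7 w 0.6 g 0.0
shift units [-0.012  -0.0313  1.301 ]
```

```bash
python3 -m pendant '[[0.6,[-0.01,-0.03,0.4],0],[0.6,[-0.01,-0.03,0.8],0],[0.6,[-0.01,-0.03,0.8],0]]' >/dev/null
python3 -m pendant '[[0.6,[0,0,0.2],0],[0.6,[0,0,0.4],0],[0.6,[0,0,0.55],0],[0.6,[0,0,0.55],0]]' >/dev/null
python3 - <<'E'
from h import *
rep()
S=manip.grab_frame("scene")
cv2.imwrite("pics/a2.png",cv2.resize(S["img"][100:245,210:390],None,fx=4,fy=4,interpolation=2)[:,:,::-1])
E
```

```text
t 3.2 p [0.5396 0.0031 0.0689] yaw -1.4 z [-2.7e-03  5.0e-04 -1.0e+00] F [ 0.3  0.3 -0.1] Fu 0.4 w 0.604 g 0.0
```

View pics/a2.png

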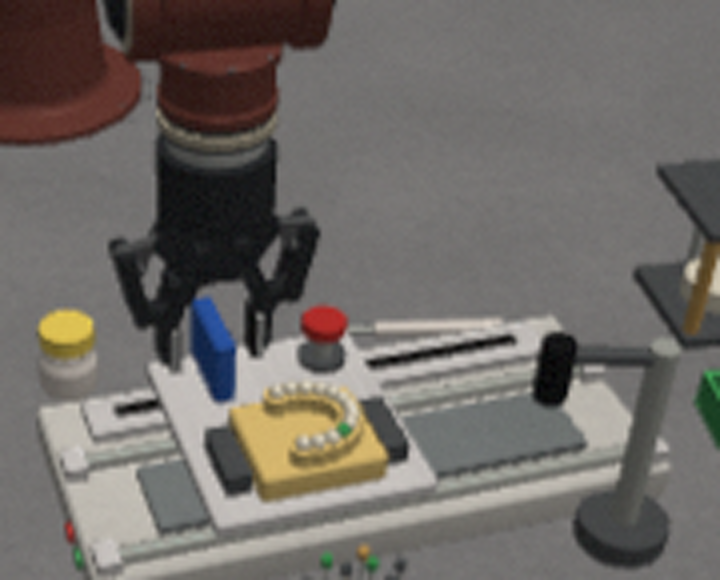

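The fingers straddle the fin (crop (165,350) and (262,335), fin at (213,345)). Closing now.

```bash
python3 -m pendant '[[0,[0,0,0],0],[0,[0,0,0],0],[0,[0,0,0],0],[0,[0,0,0],0],[0,[0,0,0],0],[0,[0,0,0],0]]' >/dev/null
python3 -c "
from h import *
rep()"
python3 -m pendant '[[0,[0,0.03,0],0],[0,[0,0.06,0],0],[0,[0,0.09,0],0],[0,[0,0.12,0],0],[0,[0,0.12,0],0]]'
```

```text
t 3.85 p [0.542  0.002  0.0717] yaw -1.51 z [ 3.e-03  4.e-04 -1.e+00] F [-1.8  1.5  7.9] Fu 1.5 w 0.179 g 60.02961337566376
time: 4.35
tool_pos: [0.5424, 0.016, 0.0717]
tool_rot: [0.002, 0.013, 1.0, -0.0]
contact_force: [-1.6, -0.5, 7.1]
gripper_width: 0.176
grasp_force: 60.0
```

```bash
python3 -m pendant '[[0,[0,0.02,0],0],[0,[0,0.04,0],0],[0,[0,0.06,0],0],[0,[0,0.08,0],0],[0,[0,0.1,0],0]]'|egrep 'pos|force'
python3 -m pendant '[[0,[0,0.02,0],0],[0,[0,0.04,0],0],[0,[0,0.06,0],0],[0,[0,0.08,0],0],[0,[0,0.1,0],0]]'|egrep 'pos|force'
python3 -m pendant '[[0,[0,0.02,0],0],[0,[0,0.04,0],0],[0,[0,0.06,0],0]]'|egrep 'pos|force'
```

```text
tool_pos: [0.5427, 0.0259, 0.0717]
contact_force: [-1.4, -10.8, 6.4]
grasp_force: 59.8
tool_pos: [0.5431, 0.0394, 0.0716]
contact_force: [-1.3, -3.0, 5.8]
grasp_force: 60.0
tool_pos: [0.5433, 0.0467, 0.0717]
contact_force: [-0.4, -1.6, 4.9]
grasp_force: 60.0
```

```bash
cat > ok.py <<'E'
import sys
from h import *
s=manip.state(); rep(); sys.exit(0 if s["contact_force"][1]>-6 else 1)
E
python3 -m pendant '[[0,[0,0.01,0],0],[0,[0,0.02,0],0],[0,[0,0.03,0],0]]'>/dev/null; python3 ok.py && python3 -m pendant '[[0,[0,0.01,0],0],[0,[0,0.02,0],0],[0,[0,0.03,0],0]]'>/dev/null; python3 ok.py && python3 -m pendant '[[0,[0,0.01,0],0],[0,[0,0.02,0],0],[0,[0,0.03,0],0]]'>/dev/null; python3 ok.py && python3 -m pendant '[[0,[0,0.01,0],0],[0,[0,0.02,0],0],[0,[0,0.03,0],0]]'>/dev/null; python3 ok.py
```

```text
t 5.95 p [0.5435 0.0503 0.0717] yaw -1.52 z [ 0.0033 -0.0013 -1.    ] F [-2.3 -2.   6.3] Fu -2.0 w 0.18 g 59.99173879623413
t 6.25 p [0.5436 0.0539 0.0717] yaw -1.51 z [ 0.0033 -0.0013 -1.    ] F [-0.4 -2.9  5.6] Fu -2.9 w 0.178 g 59.98644948005676
t 6.55 p [0.5436 0.0575 0.0716] yaw -1.52 z [ 0.0033 -0.0012 -1.    ] F [-0.9 -2.   6.1] Fu -2.1 w 0.174 g 59.98653709888458
t 6.85 p [0.5438 0.0611 0.0717] yaw -1.52 z [ 0.0034 -0.0012 -1.    ] F [-1.2 -2.8  5.9] Fu -2.8 w 0.179 g 59.98519420623779
```

```bash
python3 -m pendant '[[0,[0,0.01,0],0],[0,[0,0.02,0],0],[0,[0,0.03,0],0]]'>/dev/null; python3 ok.py && python3 -m pendant '[[0,[0,0.01,0],0],[0,[0,0.02,0],0],[0,[0,0.03,0],0]]'>/dev/null; python3 ok.py && python3 -m pendant '[[0,[0,0.01,0],0],[0,[0,0.02,0],0],[0,[0,0.03,0],0]]'>/dev/null; python3 ok.py && python3 -m pendant '[[0,[0,0.01,0],0],[0,[0,0.02,0],0],[0,[0,0.03,0],0]]'>/dev/null; python3 ok.py && python3 -m pendant '[[0,[0,0.01,0],0],[0,[0,0.02,0],0],[0,[0,0.03,0],0]]'>/dev/null; python3 ok.py
```

```text
t 7.15 p [0.5439 0.0647 0.0717] yaw -1.51 z [ 0.0034 -0.0013 -1.    ] F [-1.4 -3.   5.5] Fu -3.1 w 0.175 g 59.98442530632019
t 7.45 p [0.544  0.0683 0.0717] yaw -1.52 z [ 0.0034 -0.0012 -1.    ] F [-1.2 -2.1  6.1] Fu -2.2 w 0.18 g 59.9831485748291
t 7.75 p [0.5441 0.072  0.0717] yaw -1.52 z [ 0.0034 -0.0012 -1.    ] F [-1.1 -3.   5.9] Fu -3.1 w 0.179 g 59.98222589492798
t 8.05 p [0.5442 0.0755 0.0717] yaw -1.52 z [ 0.0035 -0.0012 -1.    ] F [-0.7 -2.6  5.8] Fu -2.6 w 0.173 g 59.98157501220703
t 8.35 p [0.5443 0.0791 0.0717] yaw -1.52 z [ 0.0035 -0.0011 -1.    ] F [-1.  -2.4  5.8] Fu -2.4 w 0.178 g 59.96001183986664
```

```bash
python3 -m pendant '[[0,[0,0.01,0],0],[0,[0,0.02,0],0],[0,[0,0.03,0],0]]'>/dev/null; python3 ok.py && python3 -m pendant '[[0,[0,0.01,0],0],[0,[0,0.02,0],0],[0,[0,0.03,0],0]]'>/dev/null; python3 ok.py && python3 -m pendant '[[0,[0,0.01,0],0],[0,[0,0.02,0],0],[0,[0,0.03,0],0]]'>/dev/null; python3 ok.py && python3 -m pendant '[[0,[0,0.01,0],0],[0,[0,0.02,0],0],[0,[0,0.03,0],0]]'>/dev/null; python3 ok.py && python3 -m pendant '[[0,[0,0.01,0],0],[0,[0,0.02,0],0],[0,[0,0.03,0],0]]'>/dev/null; python3 ok.py
```

```text
t 8.65 p [0.5444 0.0828 0.0716] yaw -1.51 z [ 0.0035 -0.0011 -1.    ] F [-1.  -2.5  6.3] Fu -2.5 w 0.178 g 59.95335638523102
t 8.95 p [0.5445 0.0864 0.0716] yaw -1.51 z [ 0.0036 -0.0012 -1.    ] F [-1.4 -2.7  5.1] Fu -2.8 w 0.182 g 59.94800806045532
t 9.25 p [0.5445 0.0866 0.0717] yaw -1.5 z [ 0.0027 -0.0083 -1.    ] F [ -3.  -20.8   6.7] Fu -20.8 w 0.174 g 60.04685640335083
t 9.25 p [0.5445 0.0866 0.0717] yaw -1.5 z [ 0.0027 -0.0083 -1.    ] F [ -3.  -20.8   6.7] Fu -20.8 w 0.174 g 60.04685640335083
t 9.25 p [0.5445 0.0866 0.0717] yaw -1.5 z [ 0.0027 -0.0083 -1.    ] F [ -3.  -20.8   6.7] Fu -20.8 w 0.174 g 60.04685640335083
```

The stop is reached at 21 N (y=0.0866), well past the click. I'll relax the push, open and rise.

```bash
python3 -m pendant '[[0,[0,-0.01,0],0],[0,[0,-0.02,0],0],[0,[0,-0.02,0],0]]'>/dev/null; python3 ok.py
python3 -m pendant '[[0.2,[0,0,0],0],[0.3,[0,0,0],0],[0.4,[0,0,0],0],[0.5,[0,0,0],0],[0.5,[0,0,0],0],[0.5,[0,0,0],0]]'>/dev/null; python3 ok.py
python3 -m pendant '[[0.5,[0,0,-0.2],0],[0.5,[0,0,-0.5],0],[0.5,[0,0,-0.8],0],[0.2,[0,0,-0.8],0],[0,[0,0,-0.8],0],[0,[0,0,-0.8],0],[0,[0,0,-0.8],0],[0,[0,0,-0.8],0]]'>/dev/null
python3 - <<'E'
from h import *
S=manip.grab_frame("scene");T=manip.grab_frame("top")
rep()
for n,f,b in(("scene",S,(290,140,370,215)),("top",T,(180,190,285,230))):
    for c in("blue","red"):
        m=mask(f,c,b);k,l,st,ce=cv2.connectedComponentsWithStats(m)
        if k>1:
            i=1+np.argmax(st[1:,4]);print(n,c,st[i],ce[i])
cv2.imwrite("pics/a3.png",cv2.resize(S["img"][100:245,230:400],None,fx=4,fy=4,interpolation=2)[:,:,::-1])
E
```

```text
t 9.55 p [0.5445 0.0865 0.0717] yaw -1.53 z [ 0.0033 -0.0026 -1.    ] F [-0.9 -6.2  6. ] Fu -6.3 w 0.177 g 60.13440728187561
t 10.15 p [0.5427 0.0884 0.0691] yaw -1.47 z [-4.e-04  1.e-04 -1.e+00] F [-0.1  0.5 -0.6] Fu 0.5 w 0.501 g 0.0
t 11.05 p [0.5424 0.0882 0.1643] yaw -1.49 z [-1.8e-03 -1.0e-04 -1.0e+00] F [ 0.1 -0.   0.4] Fu -0.0 w -0.002 g 0.0
scene blue [290 170   9  25 155] [293.22580645 182.68387097]
scene red [314 172  11   9  77] [318.79220779 175.62337662]
top blue [229 214   5   7  31] [231.09677419 217.        ]
top red [202 210   9   5  37] [205.67567568 211.78378378]
```

View pics/a3.png

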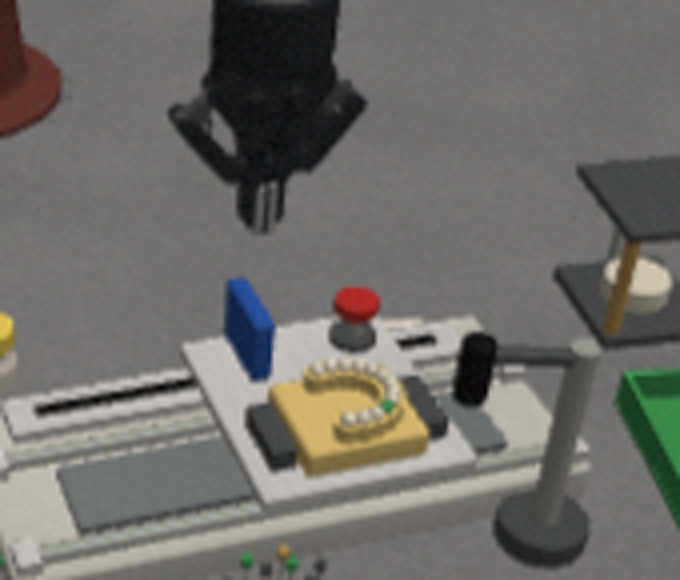

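Run:
```python
from h import *
S=manip.grab_frame("scene")
print(plane(S,(319,174.3),.091)); rep([.545,.1673,.1])
```

```text
[0.5458094 0.1662245 0.091    ]
t 11.1 p [0.5426 0.0882 0.1646] yaw -1.49 z [-0.0012 -0.     -1.    ] F [-0.6 -0.6 -0.3] Fu -0.7 w 0.004 g 0.0
shift units [-0.0039  0.6598  0.538 ]
```

```bash
python3 -m pendant '[[0,[-0.005,0.3,0],0],[0,[-0.005,0.66,0],0],[0,[-0.005,0.66,0],0],[0,[-0.005,0.66,0.25],0],[0,[-0.005,0.66,0.5],0],[0,[-0.005,0.66,0.5],0]]'>/dev/null; python3 ok.py
python3 -m pendant '[[0,[0,0,0.03],0],[0,[0,0,0.06],0],[0,[0,0,0.09],0],[0,[0,0,0.1],0],[0,[0,0,0.1],0]]'>/dev/null; python3 ok.py
```

```text
t 11.7 p [0.5419 0.1664 0.1002] yaw -1.48 z [-0.0095 -0.0019 -1.    ] F [-1.4  0.2 -0.1] Fu 0.1 w -0.0 g 0.0
t 12.2 p [0.5458 0.1673 0.0938] yaw -1.48 z [ 7.e-04  1.e-04 -1.e+00] F [ 0.8 -0.8  0.3] Fu -0.8 w -0.0 g 0.0
```

```bash
python3 -m pendant '[[0,[0,0,0.015],0],[0,[0,0,0.03],0],[0,[0,0,0.045],0],[0,[0,0,0.06],0],[0,[0,0,0.06],0]]'>/dev/null; python3 ok.py
python3 -m pendant '[[0,[0,0,0.015],0],[0,[0,0,0.03],0],[0,[0,0,0.04],0],[0,[0,0,0.05],0],[0,[0,0,0.05],0]]'>/dev/null; python3 ok.py
```

```text
t 12.7 p [0.5459 0.1674 0.0864] yaw -1.48 z [ 9.e-04  2.e-04 -1.e+00] F [-1.3 -0.4  3.4] Fu -0.4 w 0.002 g 1.7874674499034882
t 13.2 p [0.5459 0.1674 0.08  ] yaw -1.48 z [ 9.e-04  2.e-04 -1.e+00] F [2.3 0.  3.7] Fu 0.1 w 0.001 g 1.4779486879706383
```

Beyond 3 mm with low force, so the pin is entering. Pressing on to the bottom.

```bash
python3 -m pendant '[[0,[0,0,0.01],0],[0,[0,0,0.02],0],[0,[0,0,0.02],0]]'>/dev/null; python3 ok.py
python3 -m pendant '[[0,[0,0,0.01],0],[0,[0,0,0.02],0],[0,[0,0,0.02],0]]'>/dev/null; python3 ok.py
```

```text
t 13.5 p [0.5459 0.1674 0.0789] yaw -1.48 z [ 4.e-04 -0.e+00 -1.e+00] F [-2.6 -0.1 10.3] Fu -0.2 w -0.002 g 4.859937708824873
t 13.8 p [0.546  0.1675 0.0788] yaw -1.47 z [-3.e-04 -3.e-04 -1.e+00] F [-8.3 -2.4 21.1] Fu -2.6 w 0.003 g 10.55435606467654
```

The knob bottoms out hard at z=0.0788 (12 mm down, 21 N). Releasing and checking.

```bash
python3 -m pendant '[[0,[0,0,-0.03],0],[0,[0,0,-0.1],0],[0,[0,0,-0.4],0],[0,[0,0,-0.8],0],[0,[0,0,-0.8],0]]'>/dev/null; 
python3 -m pendant '[[0,[0.4,0,-0.3],0],[0,[0.8,0,-0.3],0],[0,[0.8,0,-0.3],0],[0,[0.8,0,-0.3],0]]'>/dev/null
python3 - <<'E'
from h import *
S=manip.grab_frame("scene");T=manip.grab_frame("top");rep()
P=[]
for f,b in((S,(290,140,370,215)),(T,(180,190,285,230))):
    m=mask(f,"red",b);k,l,st,ce=cv2.connectedComponentsWithStats(m);i=1+np.argmax(st[1:,4]);P.append(ce[i]);print(st[i],ce[i])
print(tri(ray(S,P[0]+[0.2,-1.3]),ray(T,P[1])))
cv2.imwrite("pics/a4.png",cv2.resize(S["img"][100:245,230:400],None,fx=4,fy=4,interpolation=2)[:,:,::-1])
E
```

```text
t 14.8 p [0.4499 0.1698 0.2068] yaw -1.48 z [-3.e-04 -2.e-04 -1.e+00] F [ 0.5 -0.4 -0.1] Fu -0.3 w 0.002 g 0.0
[314 175  10   9  76] [318.44736842 179.10526316]
[200 206  11  10  79] [205.50632911 210.15189873]
(array([0.54506007, 0.16672433, 0.07817395]), np.float64(0.00040505050712656335))
```

View pics/a4.png

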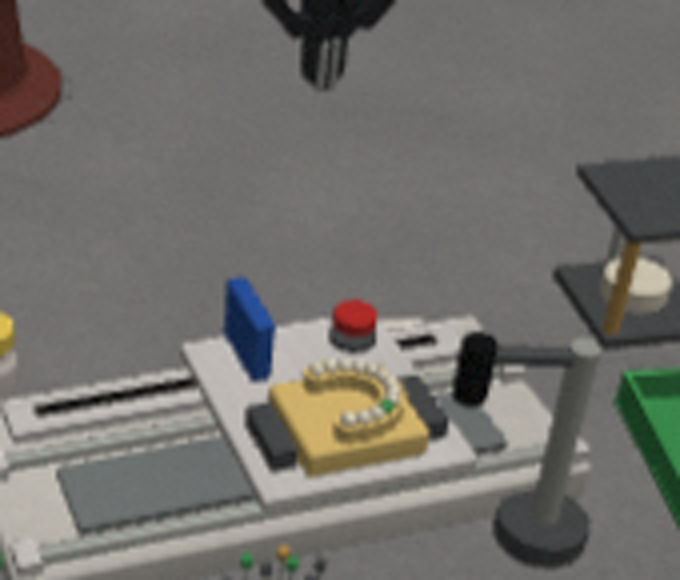

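The knob (crop (354,318)) now sits at z≈78 mm, fully down. The slide hasn't moved from the stop and the arm is clear.

```bash
python3 -c "
from plant import manip
print(manip.job_done())"
```

```text
the job is handed in; nothing more can be done
None
```

The slide is home against its end stop (peak measured push about 21 N, well past the spring click), the lock knob is pressed fully down (12 mm) and released, and the job was handed in at about 15 s with the arm clear; no verdict came back.

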